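# Pack the instrument wedges head to tail

## Task

Put the two orange instrument wedges that lie on the bench into the empty half of the grey tray, beside the two already there, alternating thick and thin ends so that all four lie flat on the tray's floor. Set them down rather than dropping them, let go, and leave the other things on the bench where they are.

Things in the scene. Friction and masses are not known exactly. Their poses are not given: they have to be found in the camera images.
- tray: grey open tray fixed to the bench, outside 150 (x) by 228 (y) by 26 mm high, inside 138 by 216, walls and floor 6 mm thick; origin: centre of its underside, z up. Four wedges fit side by side along y, each lengthwise along x: two fill the -y half, the +y half is empty. Thin ends from -y to +y: +x, -x, +x, -x. A pair with slanted sides together takes 100 mm of y
- packed_a: wedge already in the tray, shaped like wedge_1, by the -y wall: straight side to that wall, thin end to the tray's +x. Origin on the underside, 43 mm below its grip point
- packed_b: wedge already in the tray, shaped like wedge_1, next to packed_a: thin end to the tray's -x, straight side facing the empty half. Origin on the underside, 43 mm below its grip point
- wedge_1: orange wedge still on the bench, on its flat side: 30 mm thick, 130 long; from above a right trapezoid, thick end 66 mm wide, thin end 34, one long side straight and square to the ends, the other slanted; lower edges bevelled 3 mm. On its top a black grip rib parallel to the straight side: 60 mm long, 14 wide, 26 high (56 mm overall). About 0.18 kg. Origin on the underside, 43 mm below the grip point
- wedge_2: other orange wedge still on the bench, same shape and origin as wedge_1; the two are interchangeable
- packed_a_grip (a point): centre of packed_a's grip rib, 43 mm above the underside, 13 mm above the wedge's top face, half-way along: 65 mm to either end, 25 mm to the straight side (at -y); to the slanted side (at +y) 25 mm at mid-length, 41 at the thick end, 9 at the thin end. x along the rib towards the thin end, z up
- packed_b_grip (a point): centre of packed_b's grip rib, 43 mm above the underside, 13 mm above the wedge's top face, half-way along: 65 mm to either end, 25 mm to the straight side (at -y); to the slanted side (at +y) 25 mm at mid-length, 41 at the thick end, 9 at the thin end. x along the rib towards the thin end, z up
- wedge_1_grip (a point): centre of wedge_1's grip rib, 43 mm above the underside, 13 mm above the wedge's top face, half-way along: 65 mm to either end, 25 mm to the straight side (at -y); to the slanted side (at +y) 25 mm at mid-length, 41 at the thick end, 9 at the thin end. x along the rib towards the thin end, z up
- wedge_2_grip (a point): centre of wedge_2's grip rib, 43 mm above the underside, 13 mm above the wedge's top face, half-way along: 65 mm to either end, 25 mm to the straight side (at -y); to the slanted side (at +y) 25 mm at mid-length, 41 at the thick end, 9 at the thin end. x along the rib towards the thin end, z up
- packed_a_thin (a point): middle of packed_a's thin end face, 15 mm above the underside; 65 mm along +x, 8 mm along -y and 28 mm below the rib centre
- packed_b_thin (a point): middle of packed_b's thin end face, 15 mm above the underside; 65 mm along +x, 8 mm along -y and 28 mm below the rib centre
- wedge_1_thin (a point): middle of wedge_1's thin end face, 15 mm above the underside; 65 mm along +x, 8 mm along -y and 28 mm below the rib centre
- wedge_2_thin (a point): middle of wedge_2's thin end face, 15 mm above the underside; 65 mm along +x, 8 mm along -y and 28 mm below the rib centre
- mouse: bystander: black computer mouse, 110 x 60 x 36 mm, loose; origin centre of underside
- screwdriver: bystander: red-handled screwdriver, 200 mm, lying loose along its x; origin on its axis' underside
- spool: bystander: white spool of copper wire, 90 mm diameter, 34 mm high, loose; origin centre of underside
- jar: bystander: small jar with blue cap, 64 mm diameter, 70 mm high, loose; origin centre of underside
- pliers: bystander: blue-handled pliers, about 150 mm, lying loose along their x; origin below the pivot
Mind the look-alikes: they are no part of the job. What is shaped like the wedge_1 but white is not meant. Leave any pink look-alike of the wedge_2 alone.

How it is judged:
By the outcome, as a careful person would: the job done as asked, in the order asked, and still so for the second after the job is handed in, with the robot touching nothing.
It also fails if it takes over 59 s, if anything falls off the work surface, if the arm or the gripper's body presses on something with over 40 N, if the wrist force passes 120 N, or if a joint passes its speed limit or range.

## Robot

A 6-joint arm with a two-finger parallel gripper is mounted at the origin on the work surface. World frame = base frame: x ahead of the robot, y to its left, z up, the work surface at z = 0. Lengths are in m, angles in rad, forces in N, time in s.
With the tool pointing down it reaches from about 0.425 to 0.95 m from the base axis. Payload 3.5 kg.
Tool frame: the origin (TCP) lies between the finger pads; the fingertips stand 19 mm ahead of it and the grasp point (between the pads) is the TCP; y points along the fingers, z is the direction in which the jaws open and shut, and the axes are right-handed (so a half turn about y gives the same grasp; the last joint's range is limited). The gripper opens to 85 mm and grips with 20 to 120 N. Pads are 22 mm wide; open, the fingers measure 114 mm over their backs; the gripper's body (76 mm by 85 mm) begins 54 mm behind the grasp point. The pads swing forward as they close: fully open they stand 13 mm farther back than shut.
Start: joints at [1.169, 0.286, 1.577, -0, 1.279, -0.15], TCP at [0.168, 0.654, 0.25] pointing down, gripper open.
Joint ranges: [-2.77, 2.77], [-0.9, 2.22], [0.21, 2.48], [-1.53, 4.67], [0.24, 2.81], [-2.84, 2.84]. Speed limits (rad/s): [2.79, 2.79, 3.14, 3.14, 3.14, 3.14].

## Interface

Orientations are given as a unit quaternion [x, y, z, w].
In Python, from plant import get_state, read_camera, camera_model, sign_off gives the robot as it stands.
- The arm moves only by the tool carry_out, never from a script. Its argument "moves" is a list of rows, each a list of 7 numbers: the turn, a rotation vector about the tool's x, y, z in rad, then the shift along the tool's x, y, z in m, then the closure, from -1 (fully open) to 1 (shut). In form: [[wx, wy, wz, dx, dy, dz, jaw], ...]. A call has 1 to 10 rows; each row shifts and turns the commanded pose from where the row before left it, along the tool's axes as they then stand; what a row does not reach is not made up. A row lasts 1/8 s, in which the tool goes at most 62.5 mm and 10.7 degrees, less where a joint would pass 70% of its speed; a pose out of reach is approached as far as the arm can. A call is refused whole if a number of a shift passes 0.0625 or a number of a turn 0.188, either way. A call with a gripper value outside its range is refused whole. The fingers move at their own pace and stop on an object; "squeeze" is the grip in N (left out, the last holds). Time passes only in rows, so rows that do not move let the fingers close. It gives the time, the measured TCP pose, the force and the opening at its end, in the units of the state.
- get_state(): the state, without advancing time (a new reading comes with each control period).
- read_camera(name): name is "scene" or "top" or "wrist"; returns the picture (400x640x3 uint8, blue, green, red); there is no depth.
- camera_model(name): a dict with "camera_matrix" (3x3 intrinsics, pixels), "D" ([k1, k2, p1, p2, k3] as OpenCV has them; the pictures are not rectified), "pose" (4x4, takes a point from camera to world coordinates). Camera axes: x right, y down, z forward; pixel columns grow to the right and rows downward; lengths in m; the calibration is good to about 2 mm. A picture is of the moment at which its call begins: read the wrist's pose just before it. camera_model takes no time and is no camera call; for the wrist camera it gives the pose at the moment of the call.
- sign_off(): hands the job in, once; it reports no verdict.
The state is a dict: "time": time; "qpos": joint angles; "dq": joint speeds; "joint_efforts": joint torques, N m; "eef_pos": TCP position; "tcp_rot": TCP orientation; "contact_force": force on the tool from outside, world axes, zero at the start; "wrist_torque": the same for the moment, N m; "opening": opening from 0.0 (shut) to 1.0 (fully open).
Only numpy, scipy, OpenCV 4.12 (cv2) and the standard library are available. Lean on these libraries where they do the work, as an engineer would, in place of code of your own. Each camera call takes 0.05 s, during which the arm holds its last target. There are 200 camera calls.

## Working session

There is one attempt and no reset: what is moved stays moved. The work goes in short steps, Python scripts to look and compute and a tool call to move; the robot and the scene stay as the last step left them, time stands still between calls to the robot, and variables do not carry over. Pictures are saved under pics/ and viewed, about 8 in all and at most 12, crops included, and the job is handed in when it is done.

Besides the shell and the picture viewer there is one more tool, called by a JSON object that holds its "fn" and its "kwargs", one argument or row to a line. carry_out: Moves the arm, as the interface text tells. Its arguments: {"type":"object","properties":{"moves":{"type":"array","items":{"type":"array","items":{"type":"number"}}},"squeeze":{"type":"number"}},"required":["moves"]}

```bash
mkdir -p pics; ls; python3 - <<'E'
from plant import *
import cv2
s=get_state();print({k:s[k] for k in('time','eef_pos','tcp_rot','opening')})
for n in('top','scene'):
    cv2.imwrite(f'pics/{n}0.png',read_camera(n)); m=camera_model(n);print(n,m)
E
```

```text
pics
{'time': 0.0, 'eef_pos': array([0.1678889 , 0.65314382, 0.24889783]), 'tcp_rot': array([ 0.70233379, -0.08901555,  0.08854484, -0.70068772]), 'opening': 0.9994204683740744}
top {'camera_matrix': array([[482.44849227,   0.        , 326.91712271],
       [  0.        , 482.44849227, 200.64317098],
       [  0.        ,   0.        ,   1.        ]]), 'D': array([-0.00133246,  0.        ,  0.        ,  0.        ,  0.        ]), 'pose': array([[-1.17395059e-03, -9.83783694e-01,  1.79355138e-01,
         2.58646245e-01],
       [-9.99874842e-01,  3.98450773e-03,  1.53109083e-02,
        -2.20237810e-02],
       [-1.57772639e-02, -1.79314716e-01, -9.83665243e-01,
         1.54404451e+00],
       [ 0.00000000e+00,  0.00000000e+00,  0.00000000e+00,
         1.00000000e+00]])}
scene {'camera_matrix': array([[410.92228473,   0.        , 319.95811485],
       [  0.        , 410.92228473, 198.88889409],
       [  0.        ,   0.        ,   1.        ]]), 'D': array([-0.06049117,  0.        ,  0.        ,  0.        ,  0.        ]), 'pose': array([[-0.65182322,  0.62722252, -0.42628441,  0.98702347],
       [ 0.75834678,  0.5435708 , -0.35977903,  0.40084264],
       [ 0.00605425, -0.55778374, -0.82996425,  0.9904665 ],
       [ 0.        ,  0.        ,  0.        ,  1.        ]])}
```

View pics/top0.png

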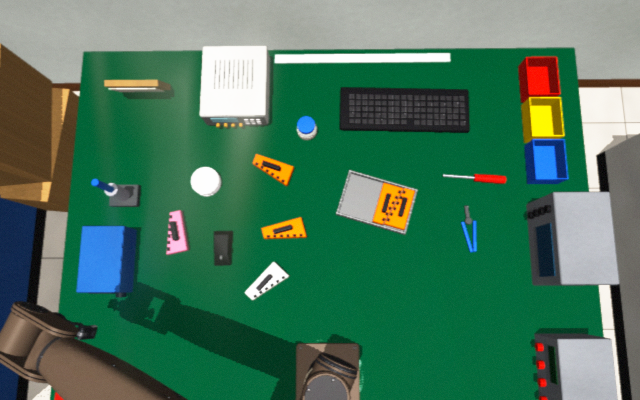

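View pics/scene0.png

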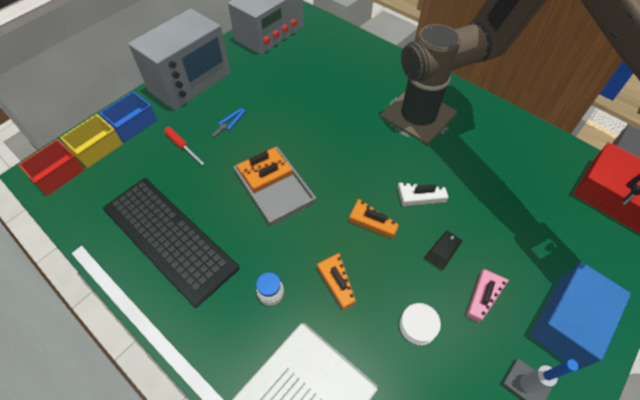

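Top view: the candidates are orange wedges at (273,169) and (284,229). The look-alikes are white at (266,282) and pink at (177,232), and the two packed orange ones are in the tray at about (395,205). I choose the two loose orange ones; the empty half of the tray is on its left (+y). Next I measure and check the choice in a close crop.

```bash
cat > h.py <<'E'
from plant import *
import cv2, numpy as np
from scipy.spatial.transform import Rotation as R
def ray(m,px,z):
    px=np.asarray(px,float).reshape(-1,1,2)
    n=cv2.undistortPoints(px,m['camera_matrix'],m['D']).reshape(-1,2)
    P=m['pose']; d=np.c_[n,np.ones(len(n))]@P[:3,:3].T
    return P[:3,3]+d*((z-P[2,3])/d[:,2])[:,None]
def proj(m,X):
    P=np.linalg.inv(m['pose']); X=np.asarray(X,float).reshape(-1,3)
    return cv2.projectPoints(X,cv2.Rodrigues(P[:3,:3])[0],P[:3,3],m['camera_matrix'],m['D'])[0].reshape(-1,2)
def orange(im):
    h=cv2.cvtColor(im,cv2.COLOR_BGR2HSV)
    return cv2.inRange(h,(10,150,120),(24,255,255))
def blobs(mask,amin):
    c,_=cv2.findContours(mask,cv2.RETR_EXTERNAL,cv2.CHAIN_APPROX_NONE)
    return [k for k in c if cv2.contourArea(k)>amin]
def rect(pts):
    (c,(w,h),a)=cv2.minAreaRect((pts[:,:2]*1000).astype(np.float32))
    if w<h: w,h,a=h,w,a+90
    return np.array(c)/1000,w,h,a
E
python3 - <<'E'
from h import *
im=cv2.imread('pics/top0.png'); m=camera_model('top')
o=orange(im); hsv=cv2.cvtColor(im,cv2.COLOR_BGR2HSV)
dark=cv2.inRange(hsv,(0,0,0),(179,255,75))
for k in blobs(cv2.morphologyEx(o,cv2.MORPH_CLOSE,np.ones((5,5))),250):
    w=ray(m,k,0.03); c,l,s,a=rect(w)
    f=np.zeros_like(o); cv2.drawContours(f,[cv2.convexHull(k)],-1,255,-1)
    print('blob',cv2.boundingRect(k),c.round(3),round(l),round(s),round(a,1))
    for b in blobs(dark&f,30):
        c,l,s,a=rect(ray(m,b,0.056)); u=np.array([np.cos(np.radians(a)),np.sin(np.radians(a))]);
        rel=(w[:,:2]-c)@u; v=(w[:,:2]-c)@[-u[1],u[0]]
        print('  rib',c.round(3),round(l),round(s),round(a,1),'width at +/-:',[round(1e3*np.ptp(v[abs(rel-t)<.008])) for t in(.05,-.05)])
t=cv2.inRange(hsv,(0,0,90),(179,60,255))|o
t[:150]=0;t[250:]=0;t[:,:325]=0;t[:,430:]=0
k=max(blobs(cv2.morphologyEx(t,cv2.MORPH_CLOSE,np.ones((5,5))),500),key=cv2.contourArea)
print('tray',[x if np.ndim(x)==0 else x.round(3) for x in rect(ray(m,k,0.026))])
cv2.imwrite('pics/crop.png',cv2.resize(im[130:310,150:430],None,fx=2.8,fy=2.8,interpolation=cv2.INTER_CUBIC))
E
```

```text
blob (261, 217, 46, 22) [0.436 0.14 ] 134 67 104.0
  rib [0.441 0.138] 51 9 105.9 width at +/-: [41, 67]
blob (373, 183, 42, 47) [ 0.517 -0.21 ] 136 104 163.2
blob (0, 181, 52, 21) [0.571 0.979] 167 66 89.7
blob (252, 154, 42, 32) [0.64  0.183] 134 68 70.1
  rib [0.644 0.179] 55 11 70.9 width at +/-: [42, 66]
blob (522, 96, 40, 46) [ 0.806 -0.701] 154 123 179.9
blob (51, 88, 19, 88) [0.776 0.885] 302 58 4.8
tray [array([ 0.532, -0.157]), 228.3154296875, 152.1015625, 73.16995239257812]
```

View pics/crop.png

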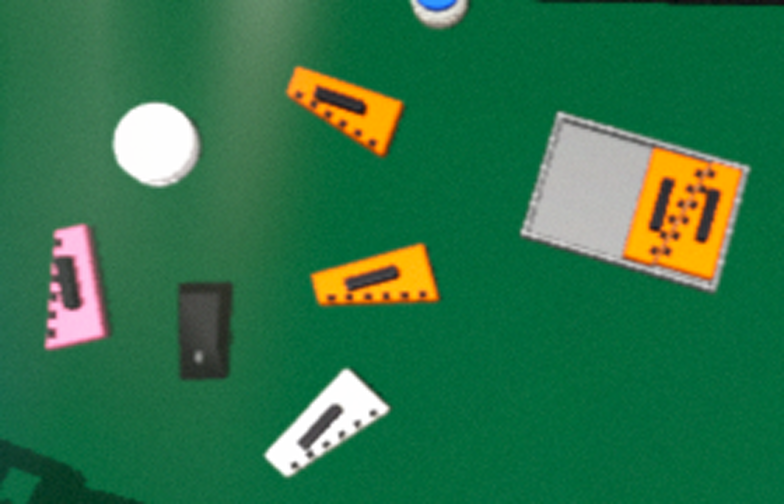

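The crop confirms it. The two orange wedges, at crop (345,112) and (375,275), have their dots on the slanted side and their thin ends to the left. Pink, white and the mouse are clearly separate. In the tray, packed_b's straight side faces the empty left half. Plan: far wedge to slot 3, near wedge to slot 4.

```bash
cat >> h.py <<'E'
def plan(xyz,ang):
    "offset to target in present tool axes; ang = rib direction (deg), jaws across it, tool straight down"
    s=get_state(); Rc=R.from_quat(s['tcp_rot']); M=Rc.as_matrix()
    print('t',round(s['time'],2),'pos',s['eef_pos'].round(4),'F',np.round(s['contact_force'],1),'open',round(s['opening'],3),'q',np.round(s['qpos'],2))
    for sg in(1,-1):
        a=np.radians(ang); x=sg*np.array([np.cos(a),np.sin(a),0]); y=np.array([0,0,-1.]); T=np.c_[x,y,np.cross(x,y)]
        rv=R.from_matrix(M.T@T).as_rotvec()
        d=np.asarray(xyz)-s['eef_pos']
        print(' rotvec',rv.round(3),'shift now',(M.T@d).round(4),'shift after turn',(T.T@d).round(4))
E
python3 -c "
from h import *
plan([.644,.179,.2],70.9)
m=camera_model('wrist');T=np.eye(4);s=get_state();T[:3,:3]=R.from_quat(s['tcp_rot']).as_matrix();T[:3,3]=s['eef_pos'];print((np.linalg.inv(T)@m['pose']).round(3),m['camera_matrix'])"
```

```text
t 0.1 pos [0.1679 0.6532 0.2491] F [ 0.2 -0.4  1.1] open 0.999 q [ 1.17  0.29  1.58 -0.    1.28 -0.15]
 rotvec [ 1.000e-03 -1.489e+00 -2.000e-03] shift now [ 0.5792  0.0496 -0.3405] shift after turn [-0.2923  0.0491 -0.605 ]
 rotvec [0.002 1.652 0.002] shift now [ 0.5792  0.0496 -0.3405] shift after turn [0.2923 0.0491 0.605 ]
[[ 0.     0.963  0.271 -0.068]
 [ 0.001 -0.271  0.963 -0.124]
 [ 1.    -0.    -0.001  0.   ]
 [ 0.     0.     0.     1.   ]] [[313.2357473    0.         326.56902244]
 [  0.         313.2357473  200.86531747]
 [  0.           0.           1.        ]]
```

{"fn": "carry_out", "kwargs": {
  "moves": [
    [0, 0, 0, 0.048, 0.004, -0.0285, -1],
    [0, 0, 0, 0.048, 0.004, -0.0285, -1],
    [0, 0, 0, 0.048, 0.004, -0.0285, -1],
    [0, 0, 0, 0.048, 0.004, -0.0285, -1],
    [0, 0, 0, 0.048, 0.004, -0.0285, -1],
    [0, 0, 0, 0.048, 0.004, -0.0285, -1],
    [0, 0, 0, 0.048, 0.004, -0.0285, -1],
    [0, 0, 0, 0.048, 0.004, -0.0285, -1],
    [0, 0, 0, 0.048, 0.004, -0.0285, -1],
    [0, 0, 0, 0.048, 0.004, -0.0285, -1]
  ]
}}

```text
time: 1.35
eef_pos: [0.5628, 0.2566, 0.2097]
tcp_rot: [0.702, -0.089, 0.089, -0.701]
contact_force: [1.2, 0.5, -0.1]
opening: 0.997
```

{"fn": "carry_out", "kwargs": {
  "moves": [
    [0, 0, 0, 0.048, 0.004, -0.028, -1],
    [0, 0, 0, 0.048, 0.004, -0.028, -1],
    [0, 0.183, 0, 0, 0, 0, -1],
    [0, 0.183, 0, 0, 0, 0, -1],
    [0, 0.183, 0, 0, 0, 0, -1],
    [0, 0.183, 0, 0, 0, 0, -1],
    [0, 0.183, 0, 0, 0, 0, -1],
    [0, 0.183, 0, 0, 0, 0, -1],
    [0, 0.183, 0, 0, 0, 0, -1],
    [0, 0.183, 0, 0, 0, 0, -1]
  ]
}}

```text
time: 2.6
eef_pos: [0.6406, 0.1799, 0.2015]
tcp_rot: [-0.461, 0.537, -0.536, 0.46]
contact_force: [-0.5, 0.3, -0.0]
opening: 1.001
```

{"fn": "carry_out", "kwargs": {
  "moves": [
    [0, 0.188, 0, 0, 0, 0, -1],
    [0, 0, 0, 0, 0, 0, -1],
    [0, 0, 0, 0, 0, 0, -1]
  ],
  "squeeze": 50
}}

```text
time: 2.98
eef_pos: [0.6408, 0.1799, 0.2019]
tcp_rot: [-0.411, 0.575, -0.575, 0.411]
contact_force: [-0.0, 0.2, 0.4]
opening: 1.001
```

```bash
python3 -c "
from h import *
plan([.644,.179,.2],70.9)
m=camera_model('wrist');im=read_camera('wrist');cv2.imwrite('pics/w1.png',im)
hsv=cv2.cvtColor(im,cv2.COLOR_BGR2HSV)
for k in blobs(cv2.morphologyEx(orange(im),cv2.MORPH_CLOSE,np.ones((9,9))),2000):
    h=cv2.approxPolyDP(cv2.convexHull(k),8,True).reshape(-1,2); print(h.tolist(), ray(m,h,.03)[:,:2].round(3).tolist())
    f=np.zeros(im.shape[:2],np.uint8); cv2.drawContours(f,[cv2.convexHull(k)],-1,255,-1)
    for b in blobs(cv2.inRange(hsv,(0,0,0),(179,255,75))&f,200): print('rib',cv2.minAreaRect(b),rect(ray(m,b,.056)))
"
```

```text
t 2.98 pos [0.6408 0.1799 0.2019] F [-0.   0.2  0.4] open 1.001 q [ 0.12  0.31  1.64 -0.    1.19  0.45]
 rotvec [ 1.000e-03 -3.138e+00 -1.000e-03] shift now [-0.0002  0.0019  0.0033] shift after turn [ 0.0002  0.0019 -0.0033]
 rotvec [0.001 0.004 0.   ] shift now [-0.0002  0.0019  0.0033] shift after turn [-0.0002  0.0019  0.0033]
[[363, 116], [357, 245], [295, 244], [326, 117]] [[0.694, 0.231], [0.651, 0.112], [0.592, 0.133], [0.662, 0.242]]
rib ((335.4290771484375, 188.4836883544922), (14.422685623168945, 65.25908660888672), 1.6365771293640137) (array([0.64992535, 0.18055119]), 59.21859359741211, 12.842906951904297, 70.28801727294922)
```

View pics/w1.png

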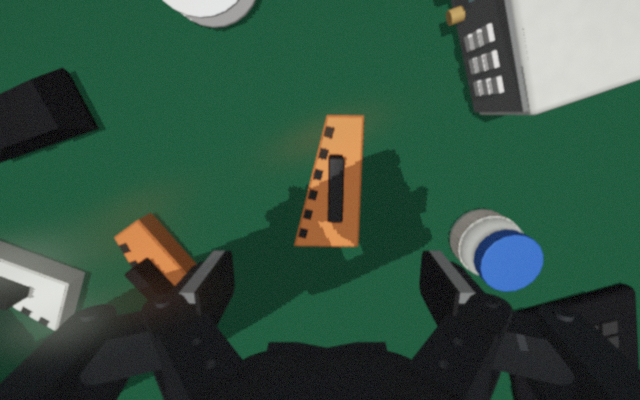

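The wrist picture shows the far orange wedge with its thin end up and its rib at pixel (335,188). The jar at (500,255) is clear of the fingers. Going down to it.

{"fn": "carry_out", "kwargs": {
  "moves": [
    [0, 0.014, 0, 0, 0, 0, -1],
    [0, 0, 0, -0.003, 0.04, 0.0077, -1],
    [0, 0, 0, 0, 0.04, 0, -1],
    [0, 0, 0, 0, 0.035, 0, -1],
    [0, 0, 0, 0, 0.02, 0, -1],
    [0, 0, 0, 0, 0.013, 0, -1],
    [0, 0, 0, 0, 0, 0, -1]
  ]
}}

```text
time: 3.9
eef_pos: [0.6492, 0.1801, 0.054]
tcp_rot: [-0.407, 0.579, -0.579, 0.406]
contact_force: [0.2, 0.8, -0.2]
opening: 0.997
```

{"fn": "carry_out", "kwargs": {
  "moves": [
    [0, 0, 0, 0, 0, 0, 0.3],
    [0, 0, 0, 0, 0, 0, 0.6],
    [0, 0, 0, 0, 0, 0, 1],
    [0, 0, 0, 0, 0, 0, 1],
    [0, 0, 0, 0, 0, 0, 1],
    [0, 0, 0, 0, 0, 0, 1]
  ],
  "squeeze": 50
}}

```text
time: 4.65
eef_pos: [0.6495, 0.1803, 0.0549]
tcp_rot: [0.406, -0.579, 0.579, -0.407]
contact_force: [-1.8, 0.4, 2.9]
opening: 0.151
```

{"fn": "carry_out", "kwargs": {
  "moves": [
    [0, 0, 0, 0, -0.015, 0, 1],
    [0, 0, 0, 0, -0.04, 0, 1],
    [0, 0, 0, 0, -0.05, 0, 1],
    [0, 0, 0, 0, -0.05, 0, 1],
    [0, 0, 0, 0.03, 0, 0, 1],
    [0, 0, 0, 0.045, 0, -0.0015, 1],
    [0, 0, 0, 0.045, 0, -0.0015, 1],
    [0, 0, 0, 0.045, 0, -0.0015, 1],
    [0, 0, 0, 0.045, 0, -0.0015, 1],
    [0, 0, 0, 0.016, 0, 0, 1]
  ]
}}

```text
time: 5.9
eef_pos: [0.5659, -0.0322, 0.2096]
tcp_rot: [0.406, -0.579, 0.579, -0.406]
contact_force: [0.3, 0.8, -1.4]
opening: 0.152
```

{"fn": "carry_out", "kwargs": {
  "moves": [
    [0, 0.16, 0, 0, 0, 0, 1],
    [0, 0.17, 0, 0, 0, 0, 1],
    [0, 0.17, 0, 0, 0, 0, 1],
    [0, 0.17, 0, 0, 0, 0, 1],
    [0, 0.17, 0, 0, 0, 0, 1],
    [0, 0.17, 0, 0, 0, 0, 1],
    [0, 0.17, 0, 0, 0, 0, 1],
    [0, 0.17, 0, 0, 0, 0, 1],
    [0, 0.17, 0, 0, 0, 0, 1],
    [0, 0, 0, 0, 0, 0, 1]
  ]
}}

```text
time: 7.15
eef_pos: [0.567, -0.0298, 0.2095]
tcp_rot: [0.103, 0.7, -0.699, -0.103]
contact_force: [0.2, -0.3, -1.2]
opening: 0.152
```

```bash
python3 -c "
from h import *
plan([.538,-.137,.2],-16.8)
m=camera_model('wrist');im=read_camera('wrist');cv2.imwrite('pics/w2.png',im);import pickle;pickle.dump(m,open('w2.pkl','wb'))
"
```

```text
t 7.15 pos [ 0.567  -0.0298  0.2095] F [ 0.2 -0.3 -1.2] open 0.152 q [-0.23  0.09  1.88  0.    1.17  1.63]
 rotvec [-0.000e+00 -3.141e+00 -1.000e-03] shift now [-0.0032  0.0094  0.111 ] shift after turn [ 0.0032  0.0095 -0.111 ]
 rotvec [ 0.  0. -0.] shift now [-0.0032  0.0094  0.111 ] shift after turn [-0.0032  0.0095  0.111 ]
```

View pics/w2.png

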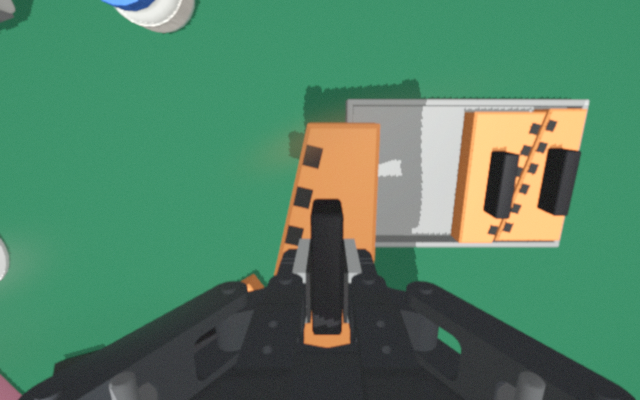

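Wrist picture: the wedge is held thin end up. Tray rim corners are at about (348,100), (588,101) and (560,246), and packed_b's straight side runs from (476,112) to (468,241). I convert these points and refine the edges.

```bash
python3 - <<'E'
from h import *; import pickle
m=pickle.load(open('w2.pkl','rb')); im=cv2.imread('pics/w2.png')
c=ray(m,[[348,100],[588,101],[560,246]],.026)[:,:2]; 
top=c[0]-c[1]; print('rim y dir',np.degrees(np.arctan2(top[1],top[0])),'len',np.linalg.norm(top),np.linalg.norm(c[1]-c[2]))
print('centre',((c[0]+c[2])/2).round(4))
u=top/np.linalg.norm(top); v=np.array([u[1],-u[0]]); C=(c[0]+c[2])/2
loc=lambda P:np.c_[(P-C)@v,(P-C)@u].round(4)
# orange-grey boundary of packed_b per row: side strip start (bottom) and ribs
h=cv2.cvtColor(im,cv2.COLOR_BGR2HSV)
for r in(120,150,180,210,235):
    row=h[r,430:500]; s=row[:,1]; i=int(np.argmax(s>110)); V=row[:,2].astype(int)[i:i+30]
    g=np.argmax(np.diff(V)[2:24])+3
    print(r,430+i,430+i+g,'bottom',loc(ray(m,[[430+i,r]],.009)[:,:2]),'top',loc(ray(m,[[430+i+g,r]],.036)[:,:2]))
d=cv2.inRange(h,(0,0,0),(179,255,75)); d[:145]=0; d[225:]=0; d[:,:470]=0; d[:,590:]=0
for b in blobs(d,400): print('rib bottom-ish',loc(ray(m,[np.mean(b.reshape(-1,2),0)],.05)[:,:2]), cv2.boundingRect(b))
# held wedge: top face end and straight side edges at z
s=get_state();z=s['eef_pos'][2]-.0548+.03
P=ray(m,[[310,123],[380,124],[378,220]],z)[:,:2]; T=R.from_quat(s['tcp_rot']).as_matrix()
print('held corners in tool x,z',((P-s['eef_pos'][:2])@T[:2,[0,2]]).round(4))
E
```

```text
rim y dir 73.03533484997519 len 0.22526376098395678 0.14722263528447552
centre [ 0.5351 -0.16  ]
120 465 473 bottom [[ 0.0555 -0.0045]] top [[ 0.0561 -0.0003]]
150 461 470 bottom [[ 0.0256 -0.004 ]] top [[ 0.0286 -0.001 ]]
180 458 466 bottom [[-0.0059 -0.0046]] top [[-0.0002 -0.0007]]
210 454 462 bottom [[-0.039  -0.0041]] top [[-0.0306 -0.0005]]
235 451 459 bottom [[-0.0681 -0.004 ]] top [[-0.0573 -0.0006]]
rib bottom-ish [[-0.0005 -0.0271]] (485, 152, 33, 65)
rib bottom-ish [[ 0.0027 -0.0803]] (539, 149, 41, 66)
held corners in tool x,z [[-0.0647 -0.008 ]
 [-0.0642  0.0242]
 [-0.0175  0.0253]]
```

Held wedge is centred in the jaws (straight side +25 mm, thin end 64.5 mm), and packed_b's straight side is near tray y = 0. That leaves about 7 mm of slack for the two, so I move above slot 3 and check again from lower down.

{"fn": "carry_out", "kwargs": {
  "moves": [
    [0, 0, 0, -0.002, 0, 0.03, 1],
    [0, 0, 0, -0.002, 0, 0.04, 1],
    [0, 0, 0, -0.003, 0, 0.0366, 1],
    [0, 0, 0, 0, 0.03, 0, 1],
    [0, 0, 0, 0, 0.04, 0, 1],
    [0, 0, 0, 0, 0.0285, 0, 1],
    [0, 0, 0, 0, 0, 0, 1],
    [0, 0, 0, 0, 0, 0, 1]
  ]
}}

```text
time: 8.2
eef_pos: [0.5435, -0.1346, 0.1122]
tcp_rot: [-0.104, -0.699, 0.7, 0.103]
contact_force: [-0.3, -0.2, -0.5]
opening: 0.152
```

```bash
python3 -c "
from h import *
plan([.543,-.134,.061],-16.9)
m=camera_model('wrist');im=read_camera('wrist');cv2.imwrite('pics/w3.png',im);import pickle;pickle.dump(m,open('w3.pkl','wb'))
"
```

```text
t 8.2 pos [ 0.5435 -0.1346  0.1122] F [-0.3 -0.2 -0.5] open 0.152 q [-0.42  0.19  1.96  0.    0.98  1.44]
 rotvec [-3.000e-03 -3.141e+00  0.000e+00] shift now [ 0.0008  0.0512 -0.0005] shift after turn [-0.0006  0.0512  0.0004]
 rotvec [-0.     0.001 -0.002] shift now [ 0.0008  0.0512 -0.0005] shift after turn [ 0.0006  0.0512 -0.0004]
```

View pics/w3.png

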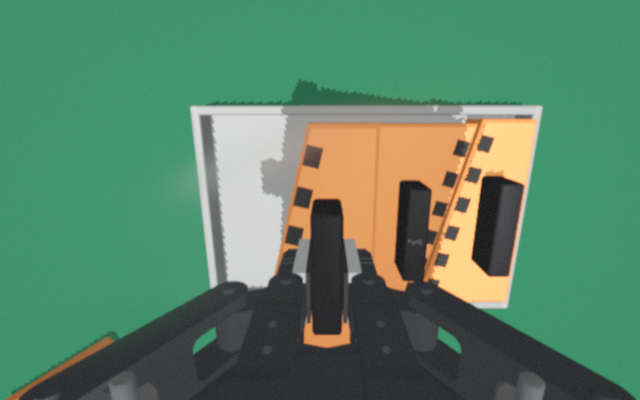

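The held wedge is above slot 3. Rim corners are at (191,107) and (541,107), packed_b's rib top edge runs from col 398 to 428, and the inner +y wall line from (202,115).

```bash
python3 - <<'E'
from h import *; import pickle
m=pickle.load(open('w3.pkl','rb')); s=get_state(); p=s['eef_pos'][:2]; T=R.from_quat(s['tcp_rot']).as_matrix()[:2,[0,2]]
f=lambda px,z:((ray(m,px,z)[:,:2]-p)@T).round(4).tolist()
print('rim outer corners (tool x,z)',f([[191,107],[541,107],[508,307]],.026))
print('inner +y wall',f([[201,116],[212,270]],.026))
print('packed_b rib top edges far end',f([[399,182],[430,182]],.062))
print('packed_a rib top far end',f([[484,178],[522,178]],.062))
E
```

```text
rim outer corners (tool x,z) [[-0.0728, -0.0875], [-0.0728, 0.1378], [0.0748, 0.1394]]
inner +y wall [[-0.0672, -0.0817], [0.0431, -0.0853]]
packed_b rib top edges far end [[-0.0312, 0.0407], [-0.0312, 0.0583]]
packed_a rib top far end [[-0.0335, 0.0887], [-0.0335, 0.1103]]
```

{"fn": "carry_out", "kwargs": {
  "moves": [
    [0, 0, 0, 0.001, 0, -0.0015, 1],
    [0, 0, 0, 0, 0.02, 0, 1],
    [0, 0, 0, 0, 0.015, 0, 1],
    [0, 0, 0, 0, 0.009, 0, 1],
    [0, 0, 0, 0, 0.004, 0, 1],
    [0, 0, 0, 0, 0, 0, 1]
  ]
}}

```text
time: 9.0
eef_pos: [0.542, -0.1327, 0.0628]
tcp_rot: [0.104, 0.699, -0.699, -0.104]
contact_force: [0.0, -0.4, -1.5]
opening: 0.15
```

{"fn": "carry_out", "kwargs": {
  "moves": [
    [0, 0, 0, 0, 0.002, 0, 1],
    [0, 0, 0, 0, 0.001, 0, 1],
    [0, 0, 0, 0, 0, 0, 1]
  ]
}}

```text
time: 9.38
eef_pos: [0.5425, -0.1328, 0.0609]
tcp_rot: [-0.104, -0.699, 0.7, 0.104]
contact_force: [-1.8, 1.5, 4.7]
opening: 0.15
```

Contact at the expected height (4.7 N). Opening partway only, so the fingers clear packed_b's rib, then straight up.

{"fn": "carry_out", "kwargs": {
  "moves": [
    [0, 0, 0, 0, 0, 0, 0.5],
    [0, 0, 0, 0, 0, 0, 0.25],
    [0, 0, 0, 0, 0, 0, 0.25],
    [0, 0, 0, 0, -0.01, 0, 0.25],
    [0, 0, 0, 0, -0.03, 0, 0.25],
    [0, 0, 0, 0, -0.05, 0, 0.25],
    [0, 0, 0, 0, -0.05, 0, -1],
    [0, 0, 0, 0, 0, 0, -1]
  ]
}}

```text
time: 10.38
eef_pos: [0.545, -0.1339, 0.2065]
tcp_rot: [-0.108, -0.698, 0.701, 0.1]
contact_force: [0.4, -0.1, -1.0]
opening: 0.787
```

```bash
python3 -c "
from h import *
plan([.443,.139,.2],105.5)
m=camera_model('wrist');im=read_camera('wrist');cv2.imwrite('pics/w4.png',im);import pickle;pickle.dump((m,get_state()),open('w4.pkl','wb'))
"
```

```text
t 10.38 pos [ 0.545  -0.1339  0.2065] F [ 0.4 -0.1 -1. ] open 0.787 q [-0.42  0.07  1.91  0.    1.15  1.44]
 rotvec [ 0.005  1.005 -0.012] shift now [ 0.1771  0.004  -0.2314] shift after turn [0.2902 0.0065 0.0254]
 rotvec [-0.014 -2.137 -0.005] shift now [ 0.1771  0.004  -0.2314] shift after turn [-0.2902  0.0065 -0.0254]
```

View pics/w4.png

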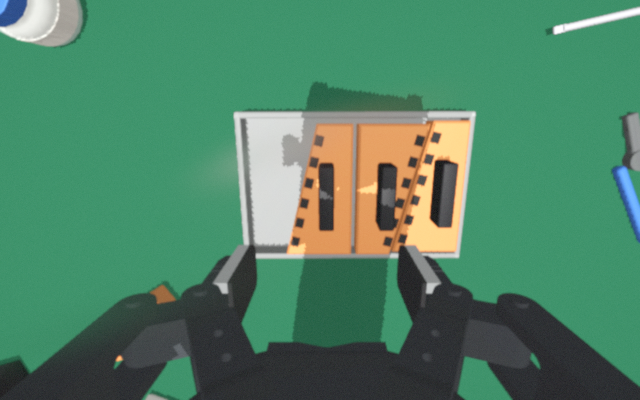

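Slot 3 is filled and flat. Its slanted edge runs (318,124)–(290,252), and the seam with packed_b is at cols 352–358. Checking the room that is left.

```bash
python3 - <<'E'
from h import *; import pickle
m,s=pickle.load(open('w4.pkl','rb')); im=cv2.imread('pics/w4.png')
for r in(145,160,240): print(r,[tuple(int(v) for v in im[r,c]) for c in range(348,361)])
for r in(135,235): print(r,[int(im[r,c,1]) for c in range(236,256)])
a=np.radians(73.05);u=np.array([np.cos(a),np.sin(a)]);v=np.array([u[1],-u[0]])
C0=ray(m,[[235,113],[475,113],[459,258],[246,258]],.026)[:,:2];C=(C0[0]+C0[2])/2
print('C',C,C0[0]-C0[1],np.degrees(np.arctan2(*(C0[0]-C0[1])[::-1])))
f=lambda px,z:np.c_[(ray(m,px,z)[:,:2]-C)@v,(ray(m,px,z)[:,:2]-C)@u].round(4).tolist()
print('corners',f([[235,113],[475,113],[459,258],[246,258]],.026))
print('wall in',f([[244,135],[252,235]],.026))
print('s3 slant',f([[318,124],[290,252]],.036),'s3 straight',f([[352,124],[350,252]],.036),'pb straight',f([[358,124],[356,252]],.036))
print('s3 rib',f([[319,164],[334,164],[333,229],[320,229]],.062))
E
```

```text
145 [(101, 160, 231), (102, 161, 231), (97, 156, 227), (90, 145, 217), (101, 140, 203), (141, 151, 176), (149, 151, 156), (140, 146, 153), (107, 126, 157), (70, 106, 160), (66, 113, 176), (76, 127, 197), (86, 142, 212)]
160 [(99, 160, 231), (99, 160, 230), (91, 151, 223), (91, 144, 214), (110, 145, 196), (141, 151, 169), (148, 153, 155), (123, 135, 149), (84, 110, 150), (60, 102, 162), (73, 122, 191), (78, 132, 203), (87, 146, 216)]
240 [(88, 149, 223), (84, 143, 217), (100, 140, 203), (138, 148, 172), (146, 148, 148), (137, 141, 148), (93, 112, 148), (62, 103, 160), (69, 116, 184), (79, 134, 202), (86, 144, 217), (91, 152, 224), (91, 152, 226)]
135 [203, 215, 221, 221, 200, 156, 119, 110, 108, 114, 135, 167, 205, 218, 220, 221, 219, 219, 219, 220]
235 [151, 150, 150, 149, 149, 151, 166, 198, 212, 215, 214, 199, 159, 120, 98, 99, 109, 135, 173, 206]
C [ 0.53444857 -0.15931574] [0.06564809 0.21555478] 73.06167044975756
corners [[0.0741, 0.1132], [0.0741, -0.1121], [-0.0741, -0.1132], [-0.0738, 0.1127]]
wall in [[0.0539, 0.1061], [-0.0478, 0.1048]]
s3 slant [[0.0642, 0.0352], [-0.0625, 0.0647]] s3 straight [[0.0642, 0.0041], [-0.0625, 0.0035]] pb straight [[0.0642, -0.0014], [-0.0625, -0.0026]]
s3 rib [[0.0313, 0.034], [0.0313, 0.021], [-0.0281, 0.0216], [-0.0281, 0.0334]]
```

Room left for slot 4: its grip point can sit at tray y 78–82 mm, so I aim for 80. On to the near orange wedge.

{"fn": "carry_out", "kwargs": {
  "moves": [
    [0, 0, 0, 0.02, 0, -0.026, -1],
    [0, 0, 0, 0.034, 0.002, -0.0456, -1],
    [0, 0, 0, 0.034, 0.002, -0.0456, -1],
    [0, 0, 0, 0.034, 0.002, -0.0456, -1],
    [0, 0, 0, 0.034, 0, -0.0456, -1],
    [0, 0, 0, 0.0186, 0, -0.024, -1],
    [0, -0.178, 0, 0, 0, 0, -1],
    [0, -0.178, 0, 0, 0, 0, -1],
    [0, -0.178, 0, 0, 0, 0, -1],
    [0, -0.178, 0, 0, 0, 0, -1]
  ]
}}

```text
time: 11.68
eef_pos: [0.4416, 0.1405, 0.1922]
tcp_rot: [-0.149, 0.692, -0.691, 0.147]
contact_force: [0.7, -0.5, -0.2]
opening: 1.004
```

{"fn": "carry_out", "kwargs": {
  "moves": [
    [0, -0.178, 0, 0, 0, 0, -1],
    [0, -0.178, 0, 0, 0, 0, -1],
    [0, -0.178, 0, 0, 0, 0, -1],
    [0, -0.178, 0, 0, 0, 0, -1],
    [0, -0.178, 0, 0, 0, 0, -1],
    [0, -0.178, 0, 0, 0, 0, -1],
    [0, -0.178, 0, 0, 0, 0, -1],
    [0, -0.178, 0, 0, 0, 0, -1],
    [0, 0, 0, 0, 0, 0, -1],
    [0, 0, 0, 0, 0, 0, -1]
  ]
}}

```text
time: 12.92
eef_pos: [0.4422, 0.1405, 0.193]
tcp_rot: [0.562, -0.429, 0.429, -0.562]
contact_force: [-0.2, -0.2, -0.3]
opening: 1.0
```

```bash
python3 -c "
from h import *
m=camera_model('wrist');im=read_camera('wrist');cv2.imwrite('pics/w5.png',im)
hsv=cv2.cvtColor(im,cv2.COLOR_BGR2HSV)
for k in blobs(cv2.morphologyEx(orange(im),cv2.MORPH_CLOSE,np.ones((9,9))),2000):
    h=cv2.approxPolyDP(cv2.convexHull(k),8,True).reshape(-1,2); print(h.tolist(), ray(m,h,.03)[:,:2].round(3).tolist())
    f=np.zeros(im.shape[:2],np.uint8); cv2.drawContours(f,[cv2.convexHull(k)],-1,255,-1)
    for b in blobs(cv2.inRange(hsv,(0,0,0),(179,255,75))&f,200):
        r=rect(ray(m,b,.056)); print('rib',cv2.minAreaRect(b),r)
        if 50<r[1]<70: plan([*r[0],.0535],r[3])
"
```

```text
(no output)
```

View pics/w5.png

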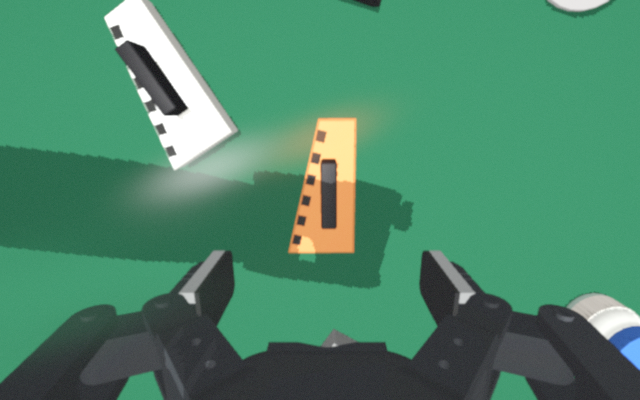

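The near orange wedge is in view: corners (318,118), (356,118), (354,253), (289,252), rib at (329,193). The white look-alike at (170,85) is clear of the fingers.

```bash
python3 -c "
from h import *
m=camera_model('wrist');im=cv2.imread('pics/w5.png')
c=ray(m,[[318,118],[356,118],[354,253],[289,252]],.03)[:,:2]; e=c[1]-c[2]; a=np.degrees(np.arctan2(e[1],e[0])); u=e/np.linalg.norm(e); n=np.array([-u[1],u[0]])
print('straight side',a,np.linalg.norm(e),'grip',(c[1]+c[2])/2+.025*n)
d=cv2.inRange(cv2.cvtColor(im,cv2.COLOR_BGR2HSV),(0,0,0),(179,255,100)); d[:150]=0;d[238:]=0;d[:,:316]=0;d[:,345:]=0
for b in blobs(d,200):
    r=rect(ray(m,b,.056)); print('rib',cv2.boundingRect(b),r); plan([*r[0],.0535],a)
"
```

```text
straight side 105.88394406235977 0.13031797005841556 grip [0.44490894 0.13976735]
rib (322, 171, 14, 57) (array([0.44541626, 0.13728596]), 50.19802474975586, 11.507736206054688, 105.72393608093262)
t 12.97 pos [0.4423 0.1405 0.1932] F [-0.3 -0.6 -0.3] open 1.002 q [ 0.09 -0.13  2.13 -0.    1.15 -0.18]
 rotvec [0.000e+00 3.132e+00 2.000e-03] shift now [0.0039 0.1397 0.0023] shift after turn [-0.0039  0.1397 -0.0021]
 rotvec [ 0.001 -0.01  -0.   ] shift now [0.0039 0.1397 0.0023] shift after turn [0.0039 0.1397 0.0021]
```

{"fn": "carry_out", "kwargs": {
  "moves": [
    [0, -0.009, 0, 0, 0, 0, -1],
    [0, 0, 0, 0.0015, 0.035, 0.0023, -1],
    [0, 0, 0, 0, 0.04, 0, -1],
    [0, 0, 0, 0, 0.035, 0, -1],
    [0, 0, 0, 0, 0.02, 0, -1],
    [0, 0, 0, 0, 0.0088, 0, -1],
    [0, 0, 0, 0, 0, 0, -1]
  ]
}}

```text
time: 13.85
eef_pos: [0.4453, 0.1397, 0.0549]
tcp_rot: [0.565, -0.426, 0.426, -0.564]
contact_force: [-0.3, -0.2, 0.4]
opening: 1.003
```

{"fn": "carry_out", "kwargs": {
  "moves": [
    [0, 0, 0, 0, 0, 0, 0.3],
    [0, 0, 0, 0, 0, 0, 0.6],
    [0, 0, 0, 0, 0, 0, 1],
    [0, 0, 0, 0, 0, 0, 1],
    [0, 0, 0, 0, 0, 0, 1],
    [0, 0, 0, 0, 0, 0, 1]
  ],
  "squeeze": 50
}}

```text
time: 14.6
eef_pos: [0.4452, 0.1397, 0.0552]
tcp_rot: [0.565, -0.426, 0.426, -0.564]
contact_force: [-2.0, -0.7, 2.8]
opening: 0.153
```

{"fn": "carry_out", "kwargs": {
  "moves": [
    [0, 0, 0, 0, -0.015, 0, 1],
    [0, 0, 0, 0, -0.04, 0, 1],
    [0, 0, 0, 0, -0.05, 0, 1],
    [0, 0, 0, 0, -0.03, 0, 1],
    [0, 0, 0, 0, 0, 0, 1]
  ]
}}

```text
time: 15.22
eef_pos: [0.4472, 0.14, 0.1934]
tcp_rot: [-0.563, 0.424, -0.428, 0.566]
contact_force: [0.5, -0.1, -3.0]
opening: 0.151
```

```bash
python3 -c "
from h import *
plan([.558,-.083,.12],-16.9)"
```

```text
t 15.22 pos [0.4472 0.14   0.1934] F [ 0.5 -0.1 -3. ] open 0.151 q [ 0.09 -0.13  2.13  0.    1.14 -0.19]
 rotvec [-0.006 -0.997  0.005] shift now [0.2447 0.0741 0.0447] shift after turn [ 0.1708  0.0734 -0.1811]
 rotvec [-0.006  2.144 -0.007] shift now [0.2447 0.0741 0.0447] shift after turn [-0.1708  0.0734  0.1811]
```

{"fn": "carry_out", "kwargs": {
  "moves": [
    [0, -0.166, 0, 0, 0, 0, 1],
    [0, -0.166, 0, 0, 0, 0, 1],
    [0, -0.166, 0, 0, 0, 0, 1],
    [0, -0.166, 0, 0, 0, 0, 1],
    [0, -0.166, 0, 0, 0, 0, 1],
    [0, -0.166, 0, 0, 0, 0, 1],
    [0, 0, 0, 0.02, 0, -0.021, 1],
    [0, 0, 0, 0.03, 0, -0.032, 1],
    [0, 0, 0, 0.03, 0, -0.032, 1],
    [0, 0, 0, 0.03, 0, -0.032, 1]
  ]
}}

```text
time: 16.48
eef_pos: [0.5155, -0.0053, 0.1875]
tcp_rot: [-0.699, 0.106, -0.103, 0.7]
contact_force: [0.7, -0.1, -1.3]
opening: 0.152
```

{"fn": "carry_out", "kwargs": {
  "moves": [
    [0, 0, 0, 0.03, 0, -0.032, 1],
    [0, 0, 0, 0.03, 0, -0.032, 1],
    [0, 0, 0, 0, 0.03, 0, 1],
    [0, 0, 0, 0, 0.03, 0, 1],
    [0, 0, 0, 0, 0.014, 0, 1],
    [0, 0, 0, 0, 0, 0, 1],
    [0, 0, 0, 0, 0, 0, 1]
  ]
}}

```text
time: 17.35
eef_pos: [0.5558, -0.0831, 0.117]
tcp_rot: [0.699, -0.104, 0.105, -0.699]
contact_force: [0.8, -0.7, -1.7]
opening: 0.147
```

```bash
python3 -c "
from h import *
plan([.558,-.083,.061],-16.9)
m=camera_model('wrist');im=read_camera('wrist');cv2.imwrite('pics/w6.png',im);import pickle;pickle.dump((m,get_state()),open('w6.pkl','wb'))"
```

```text
t 17.35 pos [ 0.5558 -0.0831  0.117 ] F [ 0.8 -0.7 -1.7] open 0.147 q [-0.33  0.19  1.96  0.    0.99 -1.6 ]
 rotvec [ 0.    -0.001  0.002] shift now [0.002  0.056  0.0007] shift after turn [0.0021 0.056  0.0007]
 rotvec [-3.000e-03  3.141e+00  0.000e+00] shift now [0.002  0.056  0.0007] shift after turn [-0.0021  0.056  -0.0007]
```

View pics/w6.png

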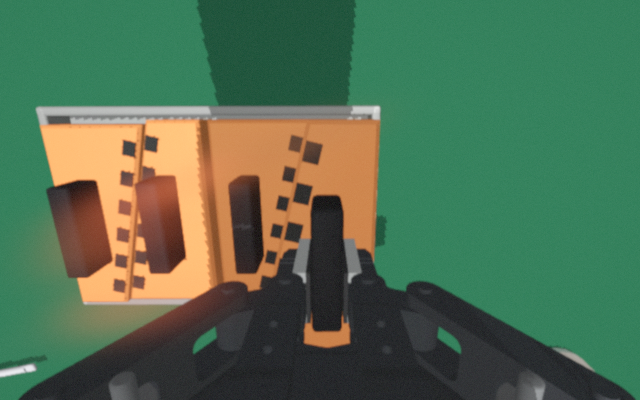

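The wedge is held above slot 4, thin end towards the tray's -x. The +y rim corner is at (380,107), the -y one at (38,107), and the slot 3 rib's far end spans cols 230–259 at row 178.

```bash
python3 - <<'E'
from h import *; import pickle
m,s=pickle.load(open('w6.pkl','rb')); p=s['eef_pos'][:2]; T=R.from_quat(s['tcp_rot']).as_matrix()[:2,[0,2]]
f=lambda px,z:((ray(m,px,z)[:,:2]-p)@T).round(4).tolist()
print('rim outer',f([[380,107],[38,107],[82,305]],.026))
print('s3 rib top left/right edge',f([[230,178],[259,178]],.062),f([[237,271],[262,271]],.062))
print('held straight/thin',f([[380,124],[308,124]],s['eef_pos'][2]-.0252))
E
```

```text
rim outer [[-0.0716, 0.0354], [-0.0719, -0.1899], [0.0778, -0.1927]]
s3 rib top left/right edge [[-0.0316, -0.0558], [-0.0316, -0.0389]] [[0.0284, -0.0564], [0.0283, -0.0406]]
held straight/thin [[-0.0631, 0.0249], [-0.0631, -0.0082]]
```

{"fn": "carry_out", "kwargs": {
  "moves": [
    [0, 0, 0, 0.0025, 0, 0.0025, 1],
    [0, 0, 0, 0, 0.02, 0, 1],
    [0, 0, 0, 0, 0.012, 0, 1],
    [0, 0, 0, 0, 0.007, 0, 1],
    [0, 0, 0, 0, 0.006, 0, 1],
    [0, 0, 0, 0, 0, 0, 1]
  ]
}}

```text
time: 18.15
eef_pos: [0.5579, -0.0813, 0.0704]
tcp_rot: [-0.699, 0.105, -0.104, 0.699]
contact_force: [-0.4, 0.8, -2.5]
opening: 0.149
```

No contact so far, and the underside is now well below the neighbour's top and the rim. Continuing.

{"fn": "carry_out", "kwargs": {
  "moves": [
    [0, 0, 0, 0, 0.004, 0, 1],
    [0, 0, 0, 0, 0.003, 0, 1],
    [0, 0, 0, 0, 0.002, 0, 1],
    [0, 0, 0, 0, 0.001, 0, 1],
    [0, 0, 0, 0, 0, 0, 1]
  ]
}}

```text
time: 18.77
eef_pos: [0.5583, -0.0814, 0.0612]
tcp_rot: [0.699, -0.104, 0.104, -0.699]
contact_force: [-0.1, 0.0, -0.7]
opening: 0.153
```

{"fn": "carry_out", "kwargs": {
  "moves": [
    [0, 0, 0, 0, 0.001, 0, 1],
    [0, 0, 0, 0, 0, 0, 1]
  ]
}}

```text
time: 19.02
eef_pos: [0.5583, -0.0815, 0.0611]
tcp_rot: [0.699, -0.105, 0.104, -0.699]
contact_force: [-3.8, 1.0, 5.5]
opening: 0.15
```

{"fn": "carry_out", "kwargs": {
  "moves": [
    [0, 0, 0, 0, 0, 0, 0.5],
    [0, 0, 0, 0, 0, 0, 0.25],
    [0, 0, 0, 0, 0, 0, 0.25],
    [0, 0, 0, 0, -0.01, 0, 0.25],
    [0, 0, 0, 0, -0.03, 0, 0.25],
    [0, 0, 0, 0, -0.05, 0, 0.25],
    [0, 0, 0, 0, -0.05, 0, 0.25],
    [0, 0, 0, 0.04, 0, 0, 0.25],
    [0, 0, 0, 0.04, 0, 0, 0.25],
    [0, 0, 0, 0, 0, 0, 0]
  ]
}}

```text
time: 20.27
eef_pos: [0.6364, -0.1055, 0.2006]
tcp_rot: [0.699, -0.104, 0.105, -0.699]
contact_force: [-0.1, 0.3, -0.3]
opening: 0.497
```

```bash
python3 -c "
from h import *
im=read_camera('wrist');t=read_camera('top')
s=get_state();print(s['time'],s['eef_pos'],s['contact_force'])
cv2.imwrite('pics/w7.png',np.vstack([im[40:330],cv2.resize(t[130:270,150:459],(640,290),interpolation=cv2.INTER_CUBIC)]))"
```

```text
20.375 [ 0.63436613 -0.10458578  0.19993444] [-0.09844675  0.26305921  0.27706087]
```

View pics/w7.png

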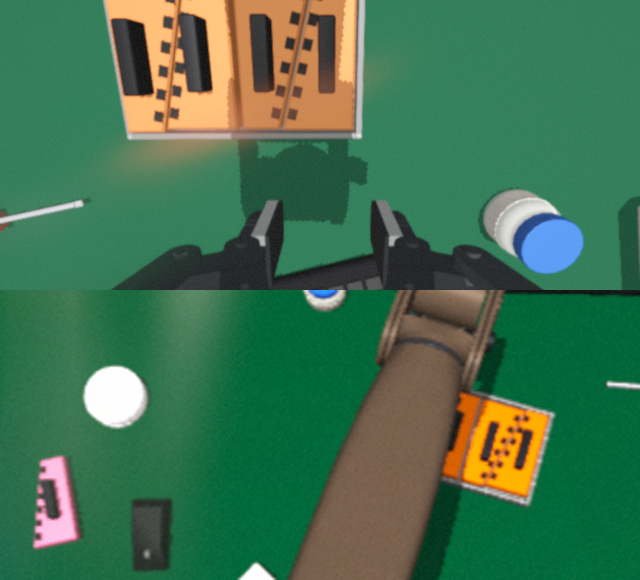

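{"fn": "carry_out", "kwargs": {
  "moves": [
    [0, 0, 0, 0, -0.05, 0.03, 0],
    [0, 0, 0, 0, -0.05, 0.05, 0],
    [0, 0, 0, 0, 0, 0.05, 0],
    [0, 0, 0, 0, 0, 0.05, 0],
    [0, 0, 0, 0, 0, 0, 0],
    [0, 0, 0, 0, 0, 0, 0]
  ]
}}

```text
time: 21.12
eef_pos: [0.6847, 0.0618, 0.2941]
tcp_rot: [0.7, -0.104, 0.104, -0.699]
contact_force: [-0.6, -0.8, -0.4]
opening: 0.497
```

```bash
python3 -c "
from h import *
im=read_camera('wrist');t=read_camera('scene')
cv2.imwrite('pics/w8.png',np.vstack([im[0:290],cv2.resize(t[110:255,180:500],(640,290),interpolation=cv2.INTER_CUBIC)]))"
```

```text
(no output)
```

View pics/w8.png

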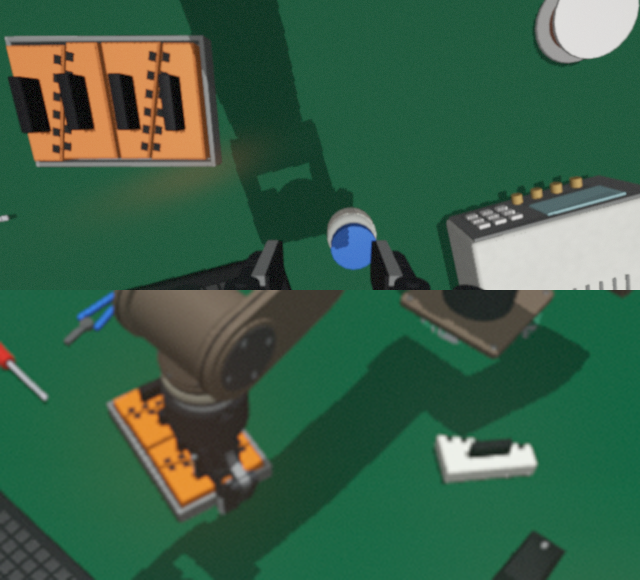

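All four wedges lie inside the rim (tray at (8–217, 37–165)) with thin ends alternating, tops level, and the robot clear. Handing in.

```bash
python3 -c "
from plant import *
print(sign_off())"
```

```text
the job is handed in; nothing more can be done
None
```

Both orange wedges are in the tray's empty half: the far one next to packed_b with its thin end to +x, the near one by the +y wall with its thin end to -x. I set each down until light contact (about 5 N), opened the jaws partway so the fingers cleared the neighbouring ribs, and lifted away. The job was handed in at about 21 s.

- **Flat on the floor:** at release both undersides were at about 6 mm, the height of the tray floor. The last wrist picture shows all four wedges inside the rim, thin ends alternating and tops looking level.
- **Other things:** I touched nothing else. The white and pink look-alikes, mouse, spool, jar, screwdriver and pliers showed no sign of having moved in the pictures. I did not measure this, and the arm partly hid the tray in the last scene view.
- **Disagreements:** the top camera placed the far wedge's rib about 6 mm from where the wrist camera did, so I used the wrist's value. Before the second placing, the wrist image and the arm's own position differed by about 2 mm on the gap between the two ribs. I aimed between the two, and the wedge went in without resistance.

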